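# Set the laminator's thickness lever by counting clicks and start it

## Task

Set the small white laminator for thick card and start it. Its orange thickness lever has no scale: gently nudge the lever back to its left-hand end notch, then push it to the right exactly three clicks, one at a time, letting it rest half a second in every notch, the end one too; then press the green start button fully down for a moment and let go. Push the lever with a fingertip rather than pinching it, do not force it against its end, do not press the button before the lever is set, and leave everything else on the desk where it is.

Things in the scene. Friction and masses are not known exactly. Their poses are not given: they have to be found in the camera images.
- laminator: White laminator with grey end caps, 270 mm wide (its y), 124 mm deep (its x), flat top 60 mm above the desk; heavy, it does not move. Origin under its centre on the desk; +x points to its back, +y to its left-hand end as seen from the robot, z up. It may stand turned by up to 0.3 rad. A 28 mm deep feed shelf sticks out of its front, 25 mm above the desk.
- lever_knob (a point): Centre of the orange thumb knob of the thickness lever: 12 mm thick along its travel (machine y), 18 mm deep (machine x), 26 mm tall, spanning about 73 to 99 mm above the desk. In notch 0 (home, left-hand end) it is at y = +69.8 mm of the machine, then one click apart at 64.0, 58.0, 52.0 (third click), 46.0 and 40.2 mm towards the right.
- lever: The thickness lever in its slot; origin on its hinge (along the machine's x), 60 mm below the knob's centre, at x 0, y +55, z 26 mm of the machine. Six notches 0.10 rad (6 mm at the knob) apart; it starts in notch 2, 3 or 4. The flat top is bare 35 mm either side of the knob. Delicate: it must not take more than 20 N.
- lever_hinge (a point): Point on the lever's hinge. Feel: 4 to 9 N at the knob (more with a grippy finger) breaks it out of a notch, the push fades to nothing half way (3 mm), then it snaps ahead of the finger into the next notch and holds there. About 1.5 mm past each end notch a slightly springy stop bars it; 12 N there means the end.
- start_button_top (a point): Centre of the top of the green round start button, 22 mm across, on the machine's top at x = 0, y = -92 mm, its top 82 mm above the desk when up. Pressing goes straight down.
- start_button (a joint): Travel of the start button: 0 up, 0.006 m fully down; springs back; needs about 5 N to go fully down.
- mug_tea: Bystander, leave alone: cream mug with green inside, 90 mm wide, 94 mm tall; origin at the centre of its underside
- stapler: Bystander, leave alone: navy stapler, 38 x 151 x 52 mm; origin under its centre
- calculator: Bystander, leave alone: dark pocket calculator, 122 x 78 x 15 mm; origin under its centre
- hinged_tin: Bystander, leave alone: closed yellow tin, 69 x 101 x 29 mm; origin under its centre
- sticky_pad: Bystander, leave alone: pink and yellow block of sticky notes, 75 x 75 x 16 mm; origin under its centre
- index_cards: Bystander, leave alone: banded stack of white cards, 78 x 126 x 20 mm; origin under its centre
- glue_stick: Bystander, leave alone: standing glue stick, 25 mm across, 96 mm tall; origin under its centre

How it is judged:
On the way, in this order (a step that is already met when the one before it is completed fails the run):
1. the lever is back in its left-hand end notch (y of lever_knob in the frame of laminator above 0.068 m), for 0.2 s.
2. the lever rests in notch 1, click 1 from home (y of lever_knob in the frame of laminator between 0.0622 and 0.0658 m), for 0.3 s.
3. the lever rests in notch 2, click 2 from home (y of lever_knob in the frame of laminator between 0.0562 and 0.0598 m), for 0.3 s.
4. the lever rests in notch 3, click 3 from home (y of lever_knob in the frame of laminator between 0.0502 and 0.0538 m), for 0.3 s.
5. the start button is pressed fully down (value of joint start_button above 0.005 m), for 0.05 s.
At the end, for the whole second after the job is handed in: The lever's knob rests in notch 3 (52.0 mm along the machine's y, within 1.8 mm), the start button is up again (under 1 mm down), and the bystanders are at rest where they stood (all of step 4 and value of joint start_button below 0.001 m and linear speed of each of mug_tea, stapler, calculator, hinged_tin, sticky_pad, index_cards, glue_stick below 0.01 m/s); the robot touches nothing.
It fails at once if the lever is pushed or squeezed with more than 20 N (contact force between any of the fingers, the arm and lever above 20 N).
It fails at once if the start button is pressed (over 2 mm) while the lever is not in notch 3 (value of joint start_button above 0.002 m and not (y of lever_knob in the frame of laminator between 0.0502 and 0.0538 m)).
It fails at once if a bystander is moved by more than 15 mm (distance of any of mug_tea, stapler, calculator, hinged_tin, sticky_pad, index_cards, glue_stick from where it was at the start of the episode above 0.015 m).
It also fails if it takes over 72 s, if anything falls off the work surface, if the arm or the gripper's body presses on something with over 40 N, if the wrist force passes 120 N, or if a joint passes its speed limit or range.

## Robot

A 6-joint arm with a two-finger parallel gripper is mounted at the origin on a cart in front of the work surface, level with it; the furniture and walls round the work are solid. World frame = base frame: x ahead of the robot, y to its left, z up, the work surface at z = 0. Lengths are in m, angles in rad, forces in N, time in s.
With the tool pointing down it reaches from about 0.35 to 0.725 m from the base axis. Payload 6 kg.
Tool frame: the origin (TCP) lies at the very end of the fingers, on their centre line; the grasp point (between the pads) lies 19 mm behind it; z points along the fingers, y is the line along which they close (so a half turn about z gives the same grasp; the last joint's range is limited). The gripper opens to 85 mm and grips with 20 to 120 N. Pads are 22 mm wide; open, the fingers measure 114 mm over their backs; the gripper's body (76 mm by 85 mm) begins 54 mm behind the grasp point. The pads swing forward as they close: fully open they stand 13 mm farther back than shut.
Start: joints at [-0.867, 0.04, 0.085, 0, -1.615, -0.334], TCP at [0.217, -0.559, 0.231] pointing down, gripper open.
Joint ranges: [-2.56, 2.56], [-1.29, 2.01], [-1.08, 1.49], [-3.29, 1.98], [-2.81, -0.18], [-2.99, 2.99]. Speed limits (rad/s): [2.57, 2.57, 3.01, 3.14, 3.14, 3.14].

## Interface

Orientations are given as a rotation vector (axis times angle).
In Python, from rig import observe, grab_frame, sign_off, look_for, trace gives the robot as it stands.
- The arm moves only by the tool jog_arm, never from a script. Its argument "targets" is a list of rows, each a list of 7 numbers: the turn, a rotation vector about the tool's x, y, z in units of pi/2 rad (1.0 is pi/2 rad), then the shift along the tool's x, y, z in units of 40 cm (1.0 is 40 cm), then the opening, from -1 (shut) to 1 (fully open), so that 0 is half open. A call has 1 to 8 rows; each row is the pose to reach, as a shift and turn from the pose commanded when the call began, along the tool's axes at that moment; what a row does not reach only later rows make up. A row lasts 1/10 s, in which the tool goes at most 50 mm and 8.59 degrees, less where a joint would pass 70% of its speed; a pose out of reach is approached as far as the arm can. A call with a number of a shift or a turn outside -1 to 1 is refused whole. A call with a gripper value outside its range is refused whole. The fingers move at their own pace and stop on an object; "force" is the grip in N (left out, the last holds). Time passes only in rows, so rows that repeat a pose let the fingers close. It gives the time, the measured TCP pose, the force, the opening and the grip force at its end, in the units of the state.
- observe(): the state, without advancing time (a new reading comes with each control period).
- grab_frame(name): name is "side" or "top" or "wrist"; returns a dict with "pixels" (480x640x3 uint8, blue, green, red), "mtx" (3x3 intrinsics, pixels), "camera_from_world" (4x4, takes a point from world to camera coordinates). Camera axes: x right, y down, z forward; pixel columns grow to the right and rows downward; lengths in m; the calibration is good to about 2 mm. A picture is of the moment at which its call begins. There is no depth.
- sign_off(): hands the job in; it is judged then, once.
Trained networks look in a picture, given as the dict that the camera call returned (one of the last four; its "shot" number tells which), for a name from the list of things; names that differ only in an ending like _2 or _b are one class to them, and where a whole thing is asked for, a point or a joint stands for the part that bears it (a point fixed in the world has none). Each returns a list of dicts, best first, with "confidence" (0 to 1); they miss things now and then, are a little off and sometimes report something else, mostly with a low value. They report only what shows in the picture. A call takes as long as a camera call.
- look_for(picture, target): "centre" ([column, row] in pixels, amid what is visible of it).
- trace(picture, target): "mask" (480x640 bool, what is visible of it) and "centre" ([column, row] in pixels, amid what is visible of it).
The state is a dict: "time_s": time; "joints": joint angles; "qvel": joint speeds; "effort": joint torques, N m; "eef_pos": TCP position; "eef_rot": TCP orientation; "ft_force": force on the tool from outside, world axes, zero at the start; "moment": the same for the moment, N m; "opening": finger opening in m; "grasp_force": force on a finger pad.
Only numpy, scipy, OpenCV 4.12 (cv2) and the standard library are available. Lean on these libraries where they do the work, as an engineer would, in place of code of your own. Each camera call takes 0.05 s, during which the arm holds its last target. There are 200 camera calls.

## Working session

There is one attempt and no reset: what is moved stays moved. The work goes in short steps, Python scripts to look and compute and a tool call to move; the robot and the scene stay as the last step left them, time stands still between calls to the robot, and variables do not carry over. Pictures are saved under pics/ and viewed, at most 10 in all, crops included, and the job is handed in when it is done.

Besides the shell and the picture viewer there is one more tool, called after ">>>" by a JSON object that holds its "name" and its "arguments", one argument or row to a line. jog_arm: Moves the arm, as the interface text tells. Shifts and turns lie within -1 to 1; 1 stands for 40 cm of shift or pi/2 rad of turn. Its arguments: {"type":"object","properties":{"targets":{"type":"array"},"force":{"type":"number"}},"required":["targets"]}

```bash
mkdir -p pics; cat > h.py <<'E'
import numpy as np, cv2
from rig import observe, grab_frame, sign_off, look_for, trace
def ray(p,uv):
    T=np.array(p["camera_from_world"]);R=T[:3,:3];c=-R.T@T[:3,3]
    d=R.T@np.linalg.inv(np.array(p["mtx"]))@np.array([uv[0],uv[1],1.]);return c,d
def at_z(p,uv,z):
    c,d=ray(p,uv);return c+d*(z-c[2])/d[2]
def tri(prs):
    A=np.zeros((3,3));b=np.zeros(3)
    for p,uv in prs:
        c,d=ray(p,uv);d=d/np.linalg.norm(d);M=np.eye(3)-np.outer(d,d);A+=M;b+=M@c
    return np.linalg.solve(A,b)
E
python3 - <<'E'
from h import *
s=observe();print(s['time_s'],s['eef_pos'],s['eef_rot'],s['opening'])
P={n:grab_frame(n) for n in('top','side')}
for n,p in P.items():
    cv2.imwrite(f'pics/{n}0.png',p['pixels'])
    T=np.array(p["camera_from_world"]);print(n,(-T[:3,:3].T@T[:3,3]).round(3))
    for t in('laminator','lever_knob','start_button_top','mug_tea','glue_stick','stapler','lever'):
        for r in look_for(p,t)[:2]: print(n,t,np.round(r['centre'],1),round(r['confidence'],2),at_z(p,r['centre'],{'laminator':.06,'lever_knob':.086,'start_button_top':.082}.get(t,.05)).round(3))
E
```

```text
0.0 [ 0.21680281 -0.55910535  0.23025779] [ 5.77463812e-01 -3.08760596e+00 -2.72576674e-03] 0.08528357243381923
top [0.297 0.097 1.382]
top laminator [347.4 260.2] 0.68 [0.519 0.039 0.06 ]
top lever_knob [348.9 255.6] 0.7 [0.525 0.036 0.086]
top lever_knob [323.1 254. ] 0.52 [0.529 0.097 0.086]
top start_button_top [387.8 247.3] 0.62 [ 0.546 -0.056  0.082]
top start_button_top [348.3 261.8] 0.54 [0.511 0.038 0.082]
top mug_tea [206.1 289.8] 0.83 [0.448 0.376 0.05 ]
top glue_stick [220.5 246.8] 0.46 [0.552 0.345 0.05 ]
top stapler [154.4 259. ] 0.91 [0.522 0.503 0.05 ]
top lever [323.7 257.9] 0.46 [0.526 0.096 0.05 ]
side [0.29  0.923 0.649]
side laminator [342.9 258.5] 0.77 [0.515 0.109 0.06 ]
side lever_knob [338.2 242.4] 0.57 [0.535 0.088 0.086]
side lever_knob [337.4 341.6] 0.56 [0.439 0.386 0.086]
side start_button_top [341.2 243.4] 0.56 [0.529 0.083 0.082]
side start_button_top [347.3 214.8] 0.38 [ 0.555 -0.05   0.082]
side mug_tea [336.9 342.5] 0.82 [0.449 0.354 0.05 ]
side mug_tea [336.2 244.1] 0.57 [0.553 0.043 0.05 ]
side glue_stick [286.9 323.4] 0.84 [0.553 0.341 0.05 ]
side glue_stick [396.7 199.4] 0.51 [ 0.464 -0.245  0.05 ]
side stapler [260.4 412.2] 0.63 [0.513 0.536 0.05 ]
side stapler [338.6 340.7] 0.43 [0.447 0.348 0.05 ]
side lever [335.2 242. ] 0.64 [0.558 0.035 0.05 ]
```

```bash
python3 - <<'E'
import cv2
a=cv2.imread('pics/top0.png')[180:340,130:450];b=cv2.imread('pics/side0.png')[150:390,200:520]
cv2.imwrite('pics/a.png',cv2.resize(a,None,fx=2.5,fy=2.5,interpolation=2));cv2.imwrite('pics/b.png',cv2.resize(b,None,fx=2.5,fy=2.5,interpolation=2))
E
```

```text
(no output)
```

View pics/a.png

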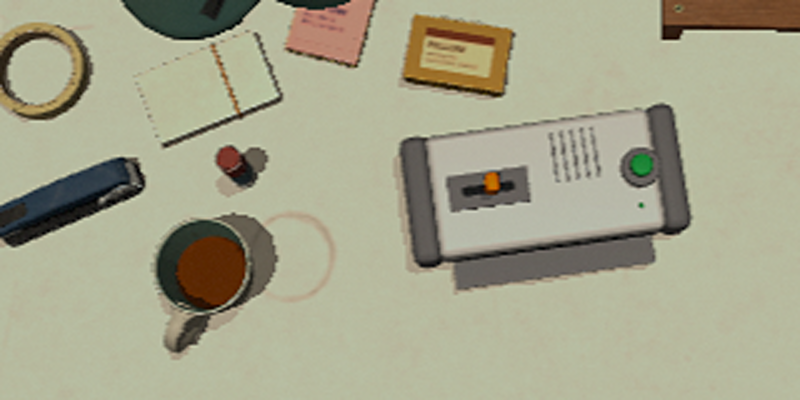

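View pics/b.png

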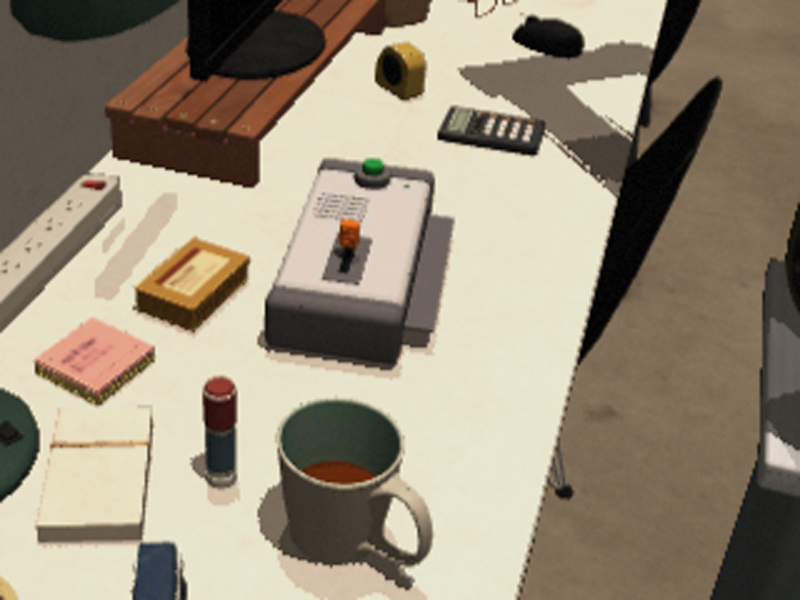

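The top view shows the orange knob near (326,253) and the green button near (386,246). The laminator is yawed about 0.15 rad, with the mug and glue stick well to its left. I'll refine both points by colour.

```bash
cat >> h.py <<'E'
def blobs(p):
    h=cv2.cvtColor(p['pixels'],cv2.COLOR_BGR2HSV);out={}
    for n,lo,hi in(('knob',(8,190,110),(20,255,255)),('btn',(50,140,60),(80,255,255))):
        m=cv2.inRange(h,lo,hi);k,l,st,c=cv2.connectedComponentsWithStats(m)
        out[n]=[(c[i].round(1),st[i].tolist()) for i in np.argsort(-st[1:,4])[:4]+1]
    return out
E
python3 - <<'E'
from h import *
P={n:grab_frame(n) for n in('top','side')}
for n,p in P.items():
    for k,v in blobs(p).items():
        for c,s in v: print(n,k,c,s,at_z(p,c,.088 if k=='knob' else .081).round(4))
E
```

```text
top knob [326.4 252.2] [324, 249, 6, 7, 37] [0.5331 0.0894 0.088 ]
top knob [300.4 208.8] [297, 207, 9, 5, 14] [0.638  0.1516 0.088 ]
top knob [320.3 211.8] [317, 211, 8, 3, 11] [0.6308 0.1041 0.088 ]
top knob [310.  210.3] [309, 209, 3, 4, 7] [0.6344 0.1287 0.088 ]
top btn [386.2 245.5] [382, 242, 9, 8, 59] [ 0.5509 -0.0523  0.081 ]
top btn [386.  261.5] [386, 261, 1, 2, 2] [ 0.5125 -0.0511  0.081 ]
side knob [339.6 241.9] [336, 238, 7, 10, 44] [0.5315 0.0876 0.088 ]
side knob [277.  250.3] [276, 250, 3, 2, 3] [0.65   0.1723 0.088 ]
side knob [273. 253.] [272, 252, 3, 3, 3] [0.6537 0.1853 0.088 ]
side knob [263.5 261.5] [263, 261, 2, 2, 2] [0.6589 0.222  0.088 ]
side btn [349.1 215.7] [346, 214, 7, 5, 27] [ 0.5497 -0.0493  0.081 ]
```

>>> {"name": "jog_arm", "arguments": {
  "targets": [
    [0,0,-0.42,-0.62,0.56,-0.04,-1],
    [0,0,-0.42,-0.62,0.56,-0.04,-1],
    [0,0,-0.42,-0.62,0.56,-0.04,-1],
    [0,0,-0.42,-0.62,0.56,-0.04,-1],
    [0,0,-0.42,-0.62,0.56,-0.04,-1],
    [0,0,-0.42,-0.62,0.56,-0.04,-1],
    [0,0,-0.42,-0.62,0.56,-0.04,-1],
    [0,0,-0.42,-0.62,0.56,-0.04,-1]
  ],
  "force": 60
}}

```text
time_s: 1.7
eef_pos: [0.3687, -0.2579, 0.2479]
eef_rot: [-1.553, 2.729, -0.001]
ft_force: [-0.2, 0.1, -0.0]
opening: -0.0003
grasp_force: 0.0
```

```bash
cat >> h.py <<'E'
from scipy.spatial.transform import Rotation as Ro
def plan(goal,yaw):
    """units for jog: turn(3), shift(3) to tool x = machine -y, z down"""
    s=observe();R=Ro.from_rotvec(s['eef_rot']);c,n=np.cos(yaw),np.sin(yaw)
    G=np.array([[n,-c,0],[-c,-n,0],[0,0,-1]])
    print('t',round(s['time_s'],2),'pos',s['eef_pos'].round(4) if hasattr(s['eef_pos'],'round') else s['eef_pos'],'F',np.round(s['ft_force'],1),'op',round(s['opening'],4))
    print('turn',((R.inv()*Ro.from_matrix(G)).as_rotvec()/(np.pi/2)).round(4),'shift',(R.inv().apply(np.array(goal)-s['eef_pos'])/.4).round(4))
E
python3 -c "
from h import *
plan([.52,.04,.26],.132)"
```

```text
t 1.7 pos [ 0.3687 -0.2579  0.2479] F [-0.2  0.1 -0. ] op -0.0003
turn [-0.0012  0.0005 -0.4253] shift [-0.8336  0.0552 -0.0293]
```

>>> {"name": "jog_arm", "arguments": {
  "targets": [
    [0,0,-0.425,-0.83,0.055,-0.03,-1],
    [0,0,-0.425,-0.83,0.055,-0.03,-1],
    [0,0,-0.425,-0.83,0.055,-0.03,-1],
    [0,0,-0.425,-0.83,0.055,-0.03,-1],
    [0,0,-0.425,-0.83,0.055,-0.03,-1],
    [0,0,-0.425,-0.83,0.055,-0.03,-1],
    [0,0,-0.425,-0.83,0.055,-0.03,-1],
    [0,0,-0.425,-0.83,0.055,-0.03,-1]
  ]
}}

```text
time_s: 2.5
eef_pos: [0.5203, 0.0377, 0.2579]
eef_rot: [2.359, -2.072, -0.002]
ft_force: [0.5, -0.6, -0.0]
opening: -0.0001
grasp_force: 0.0
```

```bash
python3 - <<'E'
from h import *
p=grab_frame('wrist');cv2.imwrite('pics/w1.png',p['pixels'])
T=np.array(p["camera_from_world"]);print((-T[:3,:3].T@T[:3,3]).round(3))
for k,v in blobs(p).items():
    for c,s in v[:2]: print(k,c,s,at_z(p,c,.088 if k=='knob' else .081).round(4))
plan([.52,.04,.26],.132)
E
```

```text
[ 0.531 -0.038  0.4  ]
btn [287.   96.6] [275, 83, 25, 28, 537] [ 0.5517 -0.0524  0.081 ]
btn [329.8 102.2] [328, 100, 5, 5, 17] [ 0.5166 -0.0527  0.081 ]
t 2.55 pos [0.5198 0.0361 0.2584] F [ 0.2 -0.  -0.1] op 0.0002
turn [ 0.0012 -0.0003 -0.0023] shift [-0.0095 -0.0018 -0.004 ]
```

View pics/w1.png

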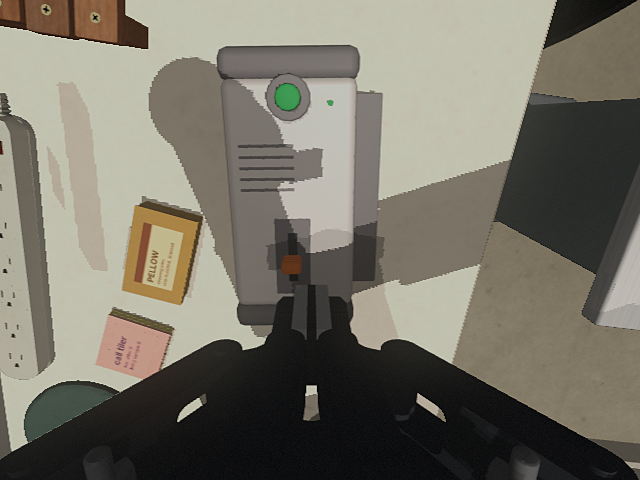

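The wrist view shows the button at (287,97), the knob at (291,265) shaded by the gripper, and the slot plate at about (274–309, 219–294).

```bash
python3 - <<'E'
from h import *
p=grab_frame('wrist')
h=cv2.cvtColor(p['pixels'],cv2.COLOR_BGR2HSV)
m=cv2.inRange(h,(4,150,50),(20,255,255));k,l,st,c=cv2.connectedComponentsWithStats(m[:,200:360])
for i in np.argsort(-st[1:,4])[:2]+1: print(c[i]+[200,0],st[i],at_z(p,c[i]+[200,0],.092))
B=at_z(p,(287,96.6),.081)
K=at_z(p,(291,265),.095);pl=at_z(p,(291.5,256.5),.061)
for n,q in(('knob',K),('plate',pl)):
    d=q-B;print(n,q.round(4),'yaw',round(np.arctan2(-d[0],d[1]),4),'y',round(np.hypot(*d[:2])*1e3-92,1))
for a in((222,80),(239,300),(355,78),(352,300)): print(a,at_z(p,a,.06).round(4))
E
```

```text
[290.60955056 265.95224719] [ 81 257  20  19 356] [0.53172289 0.08835346 0.092     ]
[201. 220.] [  1 218   1   5   5] [0.61341356 0.05557155 0.092     ]
knob [0.5315 0.0862 0.095 ] yaw 0.1396 y 49.7
plate [0.5321 0.0912 0.061 ] yaw 0.1308 y 54.6
(222, 80) [ 0.6091 -0.0612  0.06  ]
(239, 300) [0.5801 0.1457 0.06  ]
(355, 78) [ 0.4965 -0.0773  0.06  ]
(352, 300) [0.4652 0.1311 0.06  ]
```

```bash
cat >> h.py <<'E'
YAW=.138;O=np.array([.5385,.0391,0])
def M(x,y,z): return O+np.array([np.cos(YAW)*x-np.sin(YAW)*y,np.sin(YAW)*x+np.cos(YAW)*y,z])
def mach():
    s=observe();d=np.array(s['eef_pos'])-O;c,n=np.cos(YAW),np.sin(YAW);f=s['ft_force']
    print('t',round(s['time_s'],2),'mach mm',np.round([1e3*(c*d[0]+n*d[1]),1e3*(c*d[1]-n*d[0]),1e3*d[2]],2),'Fy %.1f Fz %.1f'%(c*f[1]-n*f[0],f[2]))
E
python3 -c "
from h import *
plan(M(0,.022,.075),YAW)"
```

```text
t 2.6 pos [0.5195 0.0351 0.2588] F [-0.3  0.6  0.6] op 0.0001
turn [ 0.0007 -0.0003 -0.0069] shift [-0.0591 -0.0483  0.4595]
```

>>> {"name": "jog_arm", "arguments": {
  "targets": [
    [0,0,-0.007,-0.06,-0.048,0.2,-1],
    [0,0,-0.007,-0.06,-0.048,0.3,-1],
    [0,0,-0.007,-0.06,-0.048,0.36,-1],
    [0,0,-0.007,-0.06,-0.048,0.4,-1],
    [0,0,-0.007,-0.06,-0.048,0.43,-1],
    [0,0,-0.007,-0.06,-0.048,0.456,-1],
    [0,0,-0.007,-0.06,-0.048,0.456,-1],
    [0,0,-0.007,-0.06,-0.048,0.456,-1]
  ]
}}

```text
time_s: 3.4
eef_pos: [0.536, 0.061, 0.0783]
eef_rot: [-2.367, 2.063, -0.002]
ft_force: [0.1, -0.1, 0.4]
opening: 0.0003
grasp_force: 0.0
```

```bash
python3 - <<'E'
from h import *
mach();plan(M(0,.022,.075),YAW)
p=grab_frame('wrist');cv2.imwrite('pics/w2.png',p['pixels'][150:450,170:470])
mach()
E
```

```text
t 3.4 mach mm [ 0.55 22.04 78.27] Fy -0.1 Fz 0.4
t 3.4 pos [0.536  0.061  0.0783] F [ 0.1 -0.1  0.4] op 0.0003
turn [-0.0013  0.0002 -0.0007] shift [0.0001 0.0014 0.0082]
t 3.45 mach mm [ 0.69 22.21 78.47] Fy -0.6 Fz -0.3
```

View pics/w2.png

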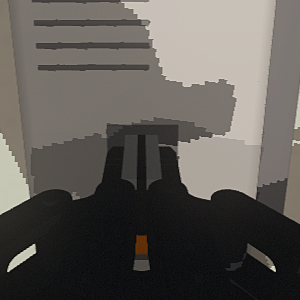

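The finger stands to the right of the knob, which is visible behind it. Now I'll push left in small steps.

>>> {"name": "jog_arm", "arguments": {
  "targets": [
    [0,0,0,-0.005,0,0.003,-1],
    [0,0,0,-0.01,0,0.006,-1],
    [0,0,0,-0.0125,0,0.006,-1],
    [0,0,0,-0.015,0,0.006,-1],
    [0,0,0,-0.0175,0,0.006,-1],
    [0,0,0,-0.02,0,0.006,-1]
  ]
}}

```text
time_s: 4.05
eef_pos: [0.5343, 0.0692, 0.0745]
eef_rot: [2.369, -2.064, -0.0]
ft_force: [-0.1, 0.2, -0.6]
opening: 0.0001
grasp_force: 0.0
```

```bash
python3 -c "
from h import *
mach()"
```

```text
t 4.05 mach mm [-7.000e-02  3.040e+01  7.452e+01] Fy 0.2 Fz -0.6
```

>>> {"name": "jog_arm", "arguments": {
  "targets": [
    [0,0,0,-0.0025,0,0,-1],
    [0,0,0,-0.005,0,0,-1],
    [0,0,0,-0.0075,0,0,-1]
  ]
}}

```text
time_s: 4.35
eef_pos: [0.5338, 0.0722, 0.0745]
eef_rot: [2.369, -2.064, -0.0]
ft_force: [0.3, -0.4, -0.2]
opening: 0.0001
grasp_force: 0.0
```

>>> {"name": "jog_arm", "arguments": {
  "targets": [
    [0,0,0,-0.0025,0,0,-1],
    [0,0,0,-0.005,0,0,-1]
  ]
}}

```text
time_s: 4.55
eef_pos: [0.5336, 0.074, 0.0745]
eef_rot: [2.368, -2.064, 0.0]
ft_force: [-1.1, -1.7, 1.0]
opening: -0.0004
grasp_force: 0.8
```

>>> {"name": "jog_arm", "arguments": {
  "targets": [
    [0,0,0,-0.0025,0,0,-1]
  ]
}}

```text
time_s: 4.65
eef_pos: [0.5335, 0.0747, 0.0746]
eef_rot: [2.368, -2.064, 0.001]
ft_force: [-0.3, -3.4, 0.6]
opening: -0.0
grasp_force: 1.4
```

>>> {"name": "jog_arm", "arguments": {
  "targets": [
    [0,0,0,-0.0025,0,0,-1]
  ]
}}

```text
time_s: 4.75
eef_pos: [0.5334, 0.0756, 0.0746]
eef_rot: [2.368, -2.064, 0.001]
ft_force: [1.1, -3.6, 1.4]
opening: -0.0003
grasp_force: 1.7
```

>>> {"name": "jog_arm", "arguments": {
  "targets": [
    [0,0,0,-0.0025,0,0,-1]
  ]
}}

```text
time_s: 4.85
eef_pos: [0.5332, 0.0769, 0.0747]
eef_rot: [2.368, -2.064, 0.0]
ft_force: [0.6, -1.4, 0.2]
opening: -0.0003
grasp_force: 0.6
```

>>> {"name": "jog_arm", "arguments": {
  "targets": [
    [0,0,0,-0.0025,0,0,-1]
  ]
}}

```text
time_s: 4.95
eef_pos: [0.533, 0.0784, 0.0744]
eef_rot: [-2.368, 2.063, 0.001]
ft_force: [0.6, 0.7, 0.5]
opening: 0.0001
grasp_force: 0.0
```

```bash
python3 -c "
from h import *
mach()"
```

```text
t 4.95 mach mm [-3.000e-02  3.970e+01  7.445e+01] Fy 0.6 Fz 0.5
```

>>> {"name": "jog_arm", "arguments": {
  "targets": [
    [0,0,0,-0.0025,0,0,-1],
    [0,0,0,-0.005,0,0,-1],
    [0,0,0,-0.0075,0,0,-1]
  ]
}}

```text
time_s: 5.25
eef_pos: [0.5326, 0.0807, 0.0744]
eef_rot: [2.368, -2.063, 0.001]
ft_force: [1.7, -3.4, -0.4]
opening: 0.0005
grasp_force: 1.8
```

>>> {"name": "jog_arm", "arguments": {
  "targets": [
    [0,0,0,-0.0025,0,0,-1]
  ]
}}

```text
time_s: 5.35
eef_pos: [0.5325, 0.0815, 0.0745]
eef_rot: [2.368, -2.063, 0.001]
ft_force: [0.2, -3.9, -0.8]
opening: 0.0
grasp_force: 1.9
```

>>> {"name": "jog_arm", "arguments": {
  "targets": [
    [0,0,0,-0.0025,0,0,-1]
  ]
}}

```text
time_s: 5.45
eef_pos: [0.5323, 0.0831, 0.0745]
eef_rot: [-2.368, 2.064, 0.0]
ft_force: [0.1, 0.4, -0.4]
opening: 0.0
grasp_force: 0.0
```

>>> {"name": "jog_arm", "arguments": {
  "targets": [
    [0,0,0,-0.0025,0,0,-1]
  ]
}}

```text
time_s: 5.55
eef_pos: [0.5322, 0.0845, 0.0745]
eef_rot: [-2.368, 2.063, 0.001]
ft_force: [0.0, -0.8, 0.4]
opening: -0.0002
grasp_force: 0.3
```

```bash
python3 -c "
from h import *
mach()"
```

```text
t 5.55 mach mm [-2.000e-02  4.587e+01  7.446e+01] Fy -0.8 Fz 0.4
```

>>> {"name": "jog_arm", "arguments": {
  "targets": [
    [0,0,0,-0.0025,0,0,-1],
    [0,0,0,-0.005,0,0,-1]
  ]
}}

```text
time_s: 5.75
eef_pos: [0.5319, 0.0858, 0.0744]
eef_rot: [2.368, -2.063, 0.0]
ft_force: [2.0, -3.2, -1.3]
opening: 0.0001
grasp_force: 1.7
```

>>> {"name": "jog_arm", "arguments": {
  "targets": [
    [0,0,0,-0.0025,0,0,-1]
  ]
}}

```text
time_s: 5.85
eef_pos: [0.5318, 0.0865, 0.0744]
eef_rot: [2.368, -2.063, 0.001]
ft_force: [1.0, -4.6, -1.8]
opening: 0.0001
grasp_force: 2.0
```

>>> {"name": "jog_arm", "arguments": {
  "targets": [
    [0,0,0,-0.0025,0,0,-1]
  ]
}}

```text
time_s: 5.95
eef_pos: [0.5316, 0.088, 0.0744]
eef_rot: [-2.368, 2.064, 0.0]
ft_force: [0.1, 0.7, -0.7]
opening: -0.0
grasp_force: 0.0
```

```bash
python3 -c "
from h import *
mach()"
```

```text
t 5.95 mach mm [-0.09 49.39 74.37] Fy 0.7 Fz -0.7
```

>>> {"name": "jog_arm", "arguments": {
  "targets": [
    [0,0,0,-0.0025,0,0,-1],
    [0,0,0,-0.0038,0,0,-1]
  ]
}}

```text
time_s: 6.15
eef_pos: [0.5314, 0.09, 0.0746]
eef_rot: [-2.368, 2.063, 0.001]
ft_force: [0.9, -0.9, -0.5]
opening: -0.0
grasp_force: 0.4
```

>>> {"name": "jog_arm", "arguments": {
  "targets": [
    [0,0,0,-0.0015,0,0,-1]
  ]
}}

```text
time_s: 6.25
eef_pos: [0.5314, 0.0903, 0.0745]
eef_rot: [-2.369, 2.063, 0.0]
ft_force: [0.5, -2.4, -0.5]
opening: 0.0
grasp_force: 0.7
```

>>> {"name": "jog_arm", "arguments": {
  "targets": [
    [0,0,0,-0.0015,0,0,-1]
  ]
}}

```text
time_s: 6.35
eef_pos: [0.5313, 0.0906, 0.0745]
eef_rot: [2.369, -2.064, 0.0]
ft_force: [1.1, -2.9, -0.6]
opening: 0.0004
grasp_force: 1.2
```

```bash
python3 -c "
from h import *
mach()"
```

```text
t 6.35 mach mm [-5.000e-02  5.195e+01  7.453e+01] Fy -3.0 Fz -0.6
```

>>> {"name": "jog_arm", "arguments": {
  "targets": [
    [0,0,0,-0.0015,0,0,-1]
  ]
}}

```text
time_s: 6.45
eef_pos: [0.5312, 0.0909, 0.0745]
eef_rot: [2.368, -2.064, 0.001]
ft_force: [1.1, -3.8, -0.7]
opening: 0.0003
grasp_force: 1.5
```

>>> {"name": "jog_arm", "arguments": {
  "targets": [
    [0,0,0,-0.0015,0,0,-1]
  ]
}}

```text
time_s: 6.55
eef_pos: [0.5311, 0.0914, 0.0744]
eef_rot: [2.368, -2.064, 0.001]
ft_force: [2.3, -4.6, -0.8]
opening: 0.0
grasp_force: 2.0
```

>>> {"name": "jog_arm", "arguments": {
  "targets": [
    [0,0,0,-0.0015,0,0,-1]
  ]
}}

```text
time_s: 6.65
eef_pos: [0.5311, 0.0916, 0.0744]
eef_rot: [2.367, -2.063, 0.001]
ft_force: [2.4, -7.6, -1.4]
opening: 0.0003
grasp_force: 3.3
```

```bash
python3 -c "
from h import *
mach()"
```

```text
t 6.65 mach mm [-0.14 53.   74.44] Fy -7.8 Fz -1.4
```

The force jumped to 7.6 N just past the notch, so that's the end stop and the lever is home. I'll back off and hop over to the left side.

>>> {"name": "jog_arm", "arguments": {
  "targets": [
    [0,0,0,0.01,0,0,-1],
    [0,0,0,0.02,0,0,-1],
    [0,0,0,0.02,0,-0.06,-1],
    [0,0,0,0.02,0,-0.125,-1],
    [0,0,0,-0.04,0,-0.125,-1],
    [0,0,0,-0.11,0,-0.125,-1],
    [0,0,0,-0.11,0,-0.125,-1]
  ]
}}

```text
time_s: 7.35
eef_pos: [0.5247, 0.1384, 0.1247]
eef_rot: [-2.37, 2.06, 0.002]
ft_force: [-0.3, -0.2, -0.4]
opening: 0.0003
grasp_force: 0.0
```

```bash
python3 - <<'E'
from h import *
mach()
for n in('side','wrist'):
    p=grab_frame(n)
    cv2.imwrite(f'pics/{n}3.png',cv2.resize(p['pixels'][150:300,260:420],None,fx=4,fy=4) if n=='side' else p['pixels'])
plan(M(0,.097,.075),YAW)
E
```

```text
t 7.35 mach mm [ -0.   100.26 124.65] Fy -0.2 Fz -0.4
t 7.45 pos [0.5249 0.1365 0.1245] F [ 0.4 -0.5  0.3] op 0.0
turn [0.0001 0.0004 0.0004] shift [ 0.0035 -0.0002  0.1237]
```

View pics/wrist3.png

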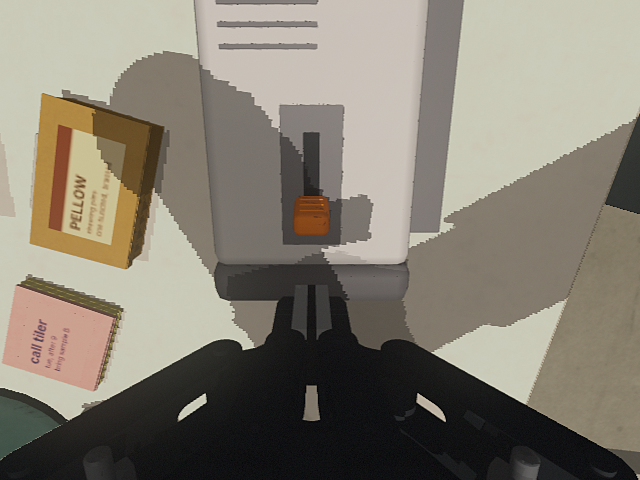

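The knob sits at the left end of its slot, at (311,215), so it's home. Next I lower the finger on the left side.

>>> {"name": "jog_arm", "arguments": {
  "targets": [
    [0,0,0,0.002,0,0.05,-1],
    [0,0,0,0.002,0,0.1,-1],
    [0,0,0,0.002,0,0.122,-1],
    [0,0,0,0.002,0,0.122,-1]
  ]
}}

```text
time_s: 7.85
eef_pos: [0.5245, 0.1343, 0.0743]
eef_rot: [2.366, -2.063, -0.002]
ft_force: [-1.1, 0.3, -0.3]
opening: -0.0
grasp_force: 0.0
```

>>> {"name": "jog_arm", "arguments": {
  "targets": [
    [0,0,0,0.0025,0,0,-1],
    [0,0,0,0.005,0,0,-1],
    [0,0,0,0.0075,0,0,-1]
  ]
}}

```text
time_s: 8.15
eef_pos: [0.526, 0.1323, 0.0767]
eef_rot: [-2.367, 2.063, -0.001]
ft_force: [-0.5, 0.4, -0.6]
opening: -0.0002
grasp_force: 0.0
```

```bash
python3 -c "
from h import *
mach()"
```

```text
t 8.15 mach mm [ 0.47 94.05 76.72] Fy 0.5 Fz -0.6
```

>>> {"name": "jog_arm", "arguments": {
  "targets": [
    [0,0,0,0.0025,0,0,-1],
    [0,0,0,0.005,0,0,-1]
  ]
}}

```text
time_s: 8.35
eef_pos: [0.5259, 0.1302, 0.076]
eef_rot: [-2.368, 2.063, -0.0]
ft_force: [0.4, 0.2, -0.9]
opening: 0.0004
grasp_force: 0.0
```

>>> {"name": "jog_arm", "arguments": {
  "targets": [
    [0,0,0,0.0025,0,0,-1]
  ]
}}

```text
time_s: 8.45
eef_pos: [0.526, 0.1292, 0.0759]
eef_rot: [-2.368, 2.064, 0.0]
ft_force: [0.1, -0.0, -0.8]
opening: -0.0001
grasp_force: 0.0
```

>>> {"name": "jog_arm", "arguments": {
  "targets": [
    [0,0,0,0.0025,0,0,-1]
  ]
}}

```text
time_s: 8.55
eef_pos: [0.5261, 0.1282, 0.0757]
eef_rot: [-2.369, 2.064, 0.0]
ft_force: [-0.0, 1.0, 1.1]
opening: -0.0001
grasp_force: 0.5
```

```bash
python3 -c "
from h import *
mach()"
```

```text
t 8.55 mach mm [-2.000e-02  9.000e+01  7.572e+01] Fy 1.0 Fz 1.1
```

>>> {"name": "jog_arm", "arguments": {
  "targets": [
    [0,0,0,0.0025,0,0,-1]
  ]
}}

```text
time_s: 8.65
eef_pos: [0.5263, 0.1276, 0.0759]
eef_rot: [-2.368, 2.063, 0.0]
ft_force: [-1.4, 2.7, 2.8]
opening: -0.0001
grasp_force: 1.3
```

>>> {"name": "jog_arm", "arguments": {
  "targets": [
    [0,0,0,0.0025,0,0,-1]
  ]
}}

```text
time_s: 8.75
eef_pos: [0.5265, 0.1269, 0.0761]
eef_rot: [-2.368, 2.063, 0.001]
ft_force: [-1.9, 4.2, 3.0]
opening: 0.0001
grasp_force: 2.2
```

>>> {"name": "jog_arm", "arguments": {
  "targets": [
    [0,0,0,0.002,0,0,-1]
  ]
}}

```text
time_s: 8.85
eef_pos: [0.5266, 0.1262, 0.0762]
eef_rot: [-2.368, 2.062, 0.001]
ft_force: [-2.2, 4.4, 3.2]
opening: -0.0001
grasp_force: 2.3
```

```bash
python3 -c "
from h import *
mach()"
```

```text
t 8.85 mach mm [ 0.22 87.93 76.16] Fy 4.6 Fz 3.2
```

>>> {"name": "jog_arm", "arguments": {
  "targets": [
    [0,0,0,0.002,0,0,-1]
  ]
}}

```text
time_s: 8.95
eef_pos: [0.5268, 0.125, 0.076]
eef_rot: [-2.368, 2.063, -0.0]
ft_force: [0.2, 1.3, 1.4]
opening: 0.0
grasp_force: 0.7
```

```bash
python3 -c "
from h import *
mach()"
```

```text
t 8.95 mach mm [ 0.22 86.66 76.01] Fy 1.3 Fz 1.4
```

>>> {"name": "jog_arm", "arguments": {
  "targets": [
    [0,0,0,0.0015,0,0,-1]
  ]
}}

```text
time_s: 9.05
eef_pos: [0.5266, 0.1236, 0.0755]
eef_rot: [2.368, -2.063, 0.0]
ft_force: [-0.6, -0.5, -0.1]
opening: 0.0002
grasp_force: 0.0
```

```bash
python3 -c "
from h import *
mach()"
```

```text
t 9.05 mach mm [-0.16 85.36 75.52] Fy -0.4 Fz -0.1
```

The lever clicked into notch 1. I'll hold for 0.7 s, then push on.

>>> {"name": "jog_arm", "arguments": {
  "targets": [
    [0,0,0,0,0,0,-1],
    [0,0,0,0,0,0,-1],
    [0,0,0,0,0,0,-1],
    [0,0,0,0,0,0,-1],
    [0,0,0,0,0,0,-1],
    [0,0,0,0,0,0,-1],
    [0,0,0,0,0,0,-1]
  ]
}}

```text
time_s: 9.75
eef_pos: [0.5267, 0.1241, 0.0757]
eef_rot: [-2.369, 2.064, 0.0]
ft_force: [0.1, -0.1, 1.1]
opening: 0.0005
grasp_force: 0.0
```

>>> {"name": "jog_arm", "arguments": {
  "targets": [
    [0,0,0,0.0025,0,0,-1],
    [0,0,0,0.005,0,0,-1]
  ]
}}

```text
time_s: 9.95
eef_pos: [0.5269, 0.1221, 0.0757]
eef_rot: [-2.369, 2.064, 0.0]
ft_force: [-1.0, -0.5, 0.2]
opening: 0.0001
grasp_force: 0.0
```

>>> {"name": "jog_arm", "arguments": {
  "targets": [
    [0,0,0,0.0025,0,0,-1]
  ]
}}

```text
time_s: 10.05
eef_pos: [0.5271, 0.1211, 0.0757]
eef_rot: [-2.369, 2.064, 0.0]
ft_force: [-0.6, 1.1, 1.4]
opening: 0.0001
grasp_force: 0.6
```

>>> {"name": "jog_arm", "arguments": {
  "targets": [
    [0,0,0,0.0025,0,0,-1]
  ]
}}

```text
time_s: 10.15
eef_pos: [0.5273, 0.1205, 0.0759]
eef_rot: [-2.368, 2.063, 0.001]
ft_force: [-1.6, 3.1, 1.0]
opening: 0.0
grasp_force: 1.4
```

```bash
python3 -c "
from h import *
mach()"
```

```text
t 10.15 mach mm [6.000e-02 8.213e+01 7.586e+01] Fy 3.3 Fz 1.0
```

Contact again came where predicted, at about 82.8 mm. I expect the snap near 79.

>>> {"name": "jog_arm", "arguments": {
  "targets": [
    [0,0,0,0.0025,0,0,-1]
  ]
}}

```text
time_s: 10.25
eef_pos: [0.5274, 0.1197, 0.0758]
eef_rot: [-2.368, 2.063, 0.001]
ft_force: [-1.1, 4.2, 1.7]
opening: -0.0002
grasp_force: 2.0
```

>>> {"name": "jog_arm", "arguments": {
  "targets": [
    [0,0,0,0.002,0,0,-1]
  ]
}}

```text
time_s: 10.35
eef_pos: [0.5276, 0.1189, 0.0759]
eef_rot: [-2.368, 2.063, 0.001]
ft_force: [-1.3, 3.3, 1.6]
opening: -0.0
grasp_force: 1.4
```

>>> {"name": "jog_arm", "arguments": {
  "targets": [
    [0,0,0,0.002,0,0,-1]
  ]
}}

```text
time_s: 10.45
eef_pos: [0.5277, 0.1176, 0.0759]
eef_rot: [-2.369, 2.063, -0.0]
ft_force: [-0.2, 0.0, 0.7]
opening: -0.0005
grasp_force: 0.2
```

```bash
python3 -c "
from h import *
mach()"
```

```text
t 10.45 mach mm [ 0.09 79.21 75.91] Fy 0.1 Fz 0.7
```

>>> {"name": "jog_arm", "arguments": {
  "targets": [
    [0,0,0,0.0025,0,0,-1]
  ]
}}

```text
time_s: 10.55
eef_pos: [0.5277, 0.1161, 0.0756]
eef_rot: [2.368, -2.063, 0.0]
ft_force: [0.0, 0.0, 0.2]
opening: -0.0002
grasp_force: 0.0
```

>>> {"name": "jog_arm", "arguments": {
  "targets": [
    [0,0,0,0,0,0,-1],
    [0,0,0,0,0,0,-1],
    [0,0,0,0,0,0,-1],
    [0,0,0,0,0,0,-1],
    [0,0,0,0,0,0,-1],
    [0,0,0,0,0,0,-1],
    [0,0,0,0,0,0,-1]
  ]
}}

```text
time_s: 11.25
eef_pos: [0.5277, 0.1166, 0.0757]
eef_rot: [2.369, -2.064, -0.0]
ft_force: [-0.1, 1.1, 0.3]
opening: 0.0003
grasp_force: 0.0
```

```bash
python3 -c "
from h import *
mach()"
```

```text
t 11.25 mach mm [-5.000e-02  7.826e+01  7.569e+01] Fy 1.1 Fz 0.3
```

That's notch 2. Now the third click.

>>> {"name": "jog_arm", "arguments": {
  "targets": [
    [0,0,0,0.0025,0,0,-1],
    [0,0,0,0.005,0,0,-1],
    [0,0,0,0.0075,0,0,-1]
  ]
}}

```text
time_s: 11.55
eef_pos: [0.5281, 0.1137, 0.0757]
eef_rot: [-2.368, 2.063, 0.0]
ft_force: [-0.0, 1.3, 0.6]
opening: -0.0005
grasp_force: 0.9
```

>>> {"name": "jog_arm", "arguments": {
  "targets": [
    [0,0,0,0.0025,0,0,-1]
  ]
}}

```text
time_s: 11.65
eef_pos: [0.5283, 0.113, 0.0758]
eef_rot: [-2.368, 2.063, 0.001]
ft_force: [-0.1, 3.1, 0.4]
opening: -0.0001
grasp_force: 1.6
```

>>> {"name": "jog_arm", "arguments": {
  "targets": [
    [0,0,0,0.0025,0,0,-1]
  ]
}}

```text
time_s: 11.75
eef_pos: [0.5284, 0.1122, 0.0759]
eef_rot: [-2.368, 2.063, 0.001]
ft_force: [-1.0, 2.6, 1.0]
opening: 0.0002
grasp_force: 1.8
```

>>> {"name": "jog_arm", "arguments": {
  "targets": [
    [0,0,0,0.002,0,0,-1]
  ]
}}

```text
time_s: 11.85
eef_pos: [0.5286, 0.111, 0.0759]
eef_rot: [-2.368, 2.063, 0.0]
ft_force: [0.1, 1.2, 1.0]
opening: -0.0002
grasp_force: 0.6
```

```bash
python3 -c "
from h import *
mach()"
```

```text
t 11.85 mach mm [ 0.09 72.58 75.88] Fy 1.2 Fz 1.0
```

>>> {"name": "jog_arm", "arguments": {
  "targets": [
    [0,0,0,0.002,0,0,-1]
  ]
}}

```text
time_s: 11.95
eef_pos: [0.5286, 0.1097, 0.0757]
eef_rot: [2.368, -2.064, 0.001]
ft_force: [0.4, 0.2, -0.5]
opening: 0.0001
grasp_force: 0.0
```

```bash
python3 -c "
from h import *
mach()"
```

```text
t 11.95 mach mm [-6.000e-02  7.126e+01  7.574e+01] Fy 0.2 Fz -0.5
```

>>> {"name": "jog_arm", "arguments": {
  "targets": [
    [0,0,0,0,0,0,-1],
    [0,0,0,-0.01,0,0,-1],
    [0,0,0,-0.02,0,0,-1],
    [0,0,0,-0.04,0,0,-1],
    [0,0,0,-0.06,0,-0.05,-1],
    [0,0,0,-0.06,0,-0.125,-1],
    [0,0,0,-0.06,0,-0.15,-1],
    [0,0,0,-0.06,0,-0.15,-1]
  ]
}}

```text
time_s: 12.75
eef_pos: [0.5261, 0.1347, 0.1377]
eef_rot: [-2.367, 2.061, -0.002]
ft_force: [-0.4, -0.4, 1.0]
opening: 0.0
grasp_force: 0.0
```

```bash
python3 - <<'E'
from h import *
mach()
p=grab_frame('wrist');cv2.imwrite('pics/w4.png',p['pixels'])
h=cv2.cvtColor(p['pixels'],cv2.COLOR_BGR2HSV)
m=cv2.inRange(h,(4,150,50),(20,255,255));k,l,st,c=cv2.connectedComponentsWithStats(m[:,260:370])
i=np.argmax(st[1:,4])+1;q=at_z(p,c[i]+[260,0],.093)-O;print(c[i]+[260,0],st[i],'knob y',np.cos(YAW)*q[1]-np.sin(YAW)*q[0])
b=blobs(p)['btn'];print(b[:1])
E
```

```text
t 12.75 mach mm [  0.91  96.41 137.66] Fy -0.4 Fz 1.0
[313.12152778 182.3125    ] [ 36 169  35  27 864] knob y 0.05079423055996289
[]
```

View pics/w4.png

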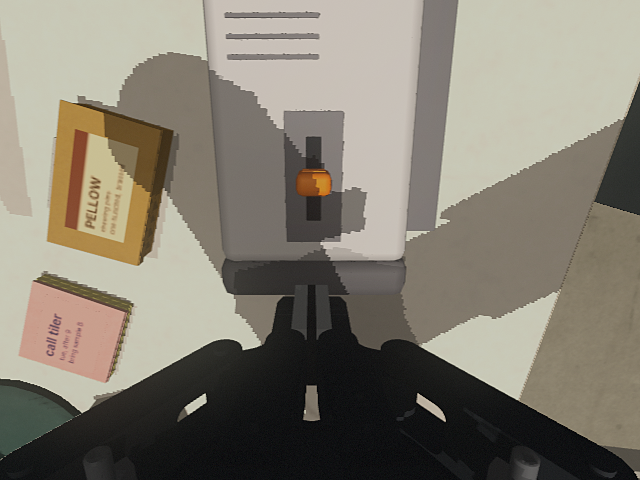

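The knob is centred in the slot at 50.8 mm by camera, which is notch 3. On to the button.

>>> {"name": "jog_arm", "arguments": {
  "targets": [
    [0,0,0,0.1,0,0,-1],
    [0,0,0,0.2,0,0,-1],
    [0,0,0,0.3,0,0,-1],
    [0,0,0,0.4,0,0,-1],
    [0,0,0,0.47,0,0,-1],
    [0,0,0,0.47,0,0.05,-1],
    [0,0,0,0.47,0,0.1,-1],
    [0,0,0,0.47,0,0.1,-1]
  ]
}}

```text
time_s: 13.6
eef_pos: [0.5484, -0.0527, 0.0906]
eef_rot: [2.363, -2.062, -0.01]
ft_force: [-0.5, -0.4, -1.3]
opening: -0.0003
grasp_force: 0.0
```

```bash
python3 -c "
from h import *
mach();plan(M(0,-.092,.084),YAW)"
```

```text
t 13.6 mach mm [ -2.85 -92.31  90.64] Fy -0.3 Fz -1.3
t 13.6 pos [ 0.5484 -0.0527  0.0906] F [-0.5 -0.4 -1.3] op -0.0003
turn [ 0.0051  0.0007 -0.0012] shift [-0.0008 -0.0073  0.0165]
```

>>> {"name": "jog_arm", "arguments": {
  "targets": [
    [0,0,0,0,0,0.005,-1],
    [0,0,0,0,0,0.01,-1],
    [0,0,0,0,0,0.015,-1],
    [0,0,0,0,0,0.02,-1]
  ]
}}

```text
time_s: 14.0
eef_pos: [0.5514, -0.0522, 0.0882]
eef_rot: [-2.368, 2.063, -0.001]
ft_force: [-0.4, 1.3, -0.1]
opening: -0.0001
grasp_force: 0.0
```

```bash
python3 -c "
from h import *
mach()"
```

```text
t 14.0 mach mm [  0.18 -92.16  88.16] Fy 1.4 Fz -0.1
```

Centred over the button. Pressing straight down.

>>> {"name": "jog_arm", "arguments": {
  "targets": [
    [0,0,0,0,0,0.005,-1],
    [0,0,0,0,0,0.01,-1],
    [0,0,0,0,0,0.015,-1],
    [0,0,0,0,0,0.02,-1],
    [0,0,0,0,0,0.025,-1],
    [0,0,0,0,0,0.028,-1]
  ]
}}

```text
time_s: 14.6
eef_pos: [0.5511, -0.0524, 0.0768]
eef_rot: [-2.369, 2.064, -0.0]
ft_force: [-2.7, 1.3, 4.2]
opening: 0.0002
grasp_force: 2.2
```

>>> {"name": "jog_arm", "arguments": {
  "targets": [
    [0,0,0,0,0,0.003,-1],
    [0,0,0,0,0,0.003,-1]
  ]
}}

```text
time_s: 14.8
eef_pos: [0.5512, -0.0524, 0.0761]
eef_rot: [-2.369, 2.063, -0.001]
ft_force: [-3.8, 1.6, 7.4]
opening: -0.0003
grasp_force: 3.4
```

>>> {"name": "jog_arm", "arguments": {
  "targets": [
    [0,0,0,0,0,0.003,-1],
    [0,0,0,0,0,0.003,-1]
  ]
}}

```text
time_s: 15.0
eef_pos: [0.5512, -0.0524, 0.076]
eef_rot: [-2.369, 2.063, -0.001]
ft_force: [-7.0, 1.7, 11.8]
opening: 0.0001
grasp_force: 6.0
```

>>> {"name": "jog_arm", "arguments": {
  "targets": [
    [0,0,0,0,0,-0.02,-1],
    [0,0,0,0,0,-0.06,-1],
    [0,0,0,0,0,-0.15,-1],
    [0,0,0,0,0,-0.25,-1],
    [0,0,0,0,0,-0.3,-1],
    [0,0,0,0,0,-0.3,-1],
    [0,0,0,0,0,-0.3,-1]
  ]
}}

```text
time_s: 15.7
eef_pos: [0.551, -0.0522, 0.1936]
eef_rot: [-2.368, 2.064, 0.001]
ft_force: [-0.9, 0.0, -0.2]
opening: 0.0002
grasp_force: 0.0
```

```bash
python3 - <<'E'
from h import *
mach()
p=grab_frame('side');cv2.imwrite('pics/s5.png',cv2.resize(p['pixels'][180:300,260:420],None,fx=4,fy=4,interpolation=2))
for k,v in blobs(p).items(): print(k,v[0],at_z(p,v[0][0],.088 if k=='knob' else .081).round(4))
E
```

```text
t 15.7 mach mm [-1.400e-01 -9.220e+01  1.936e+02] Fy 0.2 Fz -0.2
knob (array([277. , 250.3]), [276, 250, 3, 2, 3]) [0.65   0.1723 0.088 ]
btn (array([349.1, 215.9]), [346, 214, 7, 5, 29]) [ 0.5494 -0.0483  0.081 ]
```

View pics/s5.png

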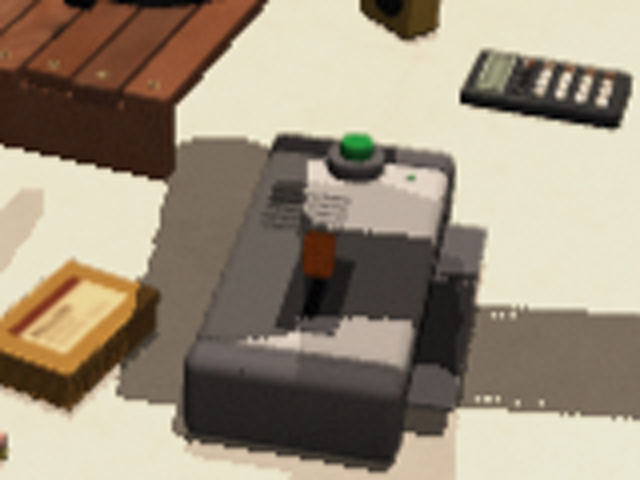

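The button bottomed out at 76 mm with 11.8 N and is back up, at (349,216). The lever is unchanged and the arm is clear, so I'm handing in.

```bash
python3 -c "
from h import *
print(sign_off())"
```

```text
the job is handed in; nothing more can be done
None
```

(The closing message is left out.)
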